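# Nail sample under a half-open curing lamp

## Robot

A 6-joint arm with a two-finger parallel gripper is mounted at the origin on the work surface. World frame = base frame: x ahead of the robot, y to its left, z up, the work surface at z = 0. Lengths are in m, angles in rad, forces in N, time in s.
With the tool pointing down it reaches from about 0.35 to 0.875 m from the base axis. Payload 4.2 kg.
Tool frame: the origin (TCP) lies between the finger pads; the fingertips stand 22 mm ahead of it and the grasp point (between the pads) lies 3 mm ahead of it; z points along the fingers, y is the line along which they close (so a half turn about z gives the same grasp; the last joint's range is limited). The gripper opens to 87 mm and grips with 3 to 60 N. Pads are 19 mm wide; open, the fingers measure 117 mm over their backs; the gripper's body (75 mm by 190 mm) begins 51 mm behind the grasp point.
Start: joints at [1.586, 0.385, 0.008, 0, -1.194, -0.259], TCP at [0.151, 0.607, 0.245] pointing down, gripper open.
Joint ranges: [-3.14, 3.14], [-1.21, 2.06], [-1.07, 1.41], [-3.16, 2.05], [-2.99, -0.16], [-3.1, 3.1]. Speed limits (rad/s): [2.79, 2.79, 3.14, 3.14, 3.14, 3.14].

## Interface

Orientations are given as a rotation vector (axis times angle).
In Python, from bench import read_state, viewer, job gives the robot as it stands.
- The arm moves only by the tool jog_arm, never from a script. Its argument "targets" is a list of rows, each an object of numbers: "claw": the closure in counts, from 0 (fully open) to 255 (shut); "x", "y", "z": the shift along the tool's x, y, z in m; "rx", "ry", "rz": the turn, a rotation vector about the tool's x, y, z in degrees. A call has exactly 8 rows; each row is the pose to reach, as a shift and turn from the pose commanded when the call began, along the tool's axes at that moment; what a row does not reach only later rows make up. A row lasts 1/12 s, in which the tool goes at most 41.7 mm and 7.16 degrees, less where a joint would pass 70% of its speed; a pose out of reach is approached as far as the arm can. A call with a gripper value outside its range is refused whole. The fingers move at their own pace and stop on an object; "force" is the grip in N (left out, the last holds). Time passes only in rows, so rows that repeat a pose let the fingers close, or fill a call up. It gives the time, the measured TCP pose, the force, the opening and the grip force at its end, in the units of the state.
- read_state(): the state, without advancing time (a new reading comes with each control period).
- viewer.camera(name): name is "scene" or "top" or "wrist"; returns a dict with "image" (480x640x3 uint8, red, green, blue), "vertical_fov" (degrees; the focal length in pixels is half the picture's height over the tangent of half this angle, whatever the lens; pixels are square), "cx", "cy" (the principal point, pixels), "view" (4x4, takes a point from world to camera coordinates); the wrist camera has in their place "tool_from_camera" (4x4, takes a point from camera to tool coordinates, whose origin is the TCP and whose axes are the flange's). Camera axes: x right, y up, looking along -z (the intrinsics and any distortion apply to the point x, -y, -z); pixel columns grow to the right and rows downward; lengths in m; the calibration is good to about 2 mm. A picture is of the moment at which its call begins: read the wrist's pose just before it. There is no depth.
- job.sign_off(): hands the job in; it is judged then, once.
The state is a dict: "time_s": time; "joint_pos": joint angles; "dq": joint speeds; "joint_torque": joint torques, N m; "tool_pos": TCP position; "ee_rot": TCP orientation; "wrist_force": force on the tool from outside, world axes, zero at the start; "ft_torque": the same for the moment, N m; "finger_gap": opening from 0.0 (shut) to 1.0 (fully open); "gripper_force": force on a finger pad.
Only numpy, scipy, OpenCV 4.12 (cv2) and the standard library are available. Lean on these libraries where they do the work, as an engineer would, in place of code of your own. Each camera call takes 0.05 s, during which the arm holds its last target. There are 200 camera calls.

## Task

Take the sample wand (the rod with the flat practice nail on its end, not the brush beside it) from the wooden brush rest and lay it level in the two V-rests of the curing station, nail end towards the lamp and about 2 cm short of the shutter; lower it in, do not drop it, and let go. Then slide the lamp's spring-loaded shutter open by its upright tab to half of its travel, never wide open, and finish while still holding it there with the gripper, because the spring shuts it when released. Leave the brush and the other things on the table where they are.

Things in the scene. Friction and masses are not known exactly. Their poses are not given: they have to be found in the camera images.
- station: Fixed grey base plate 130 x 310 x 8 mm with two aluminium V-rests and a white lamp housing (84 mm high, window towards the V-rests). Origin on the table under the middle between the V-rests; z up; +y runs along the V-rests to the lamp, the way the nail must point. V-rests are 14 mm thick, at y = -45 and +45 mm. The closed shutter's face is at y = 107 mm. Position and yaw vary.
- saddle_mid (a point): Where the wand's centre lies when seated: midway between the V-rests, 50 mm above the table. The nail's end is then at station y = 85 mm, 22 mm short of the shutter (70 to 102 mm is good). The 90 degree notches open upward, 31 mm wide at the mouth; apex 41.5 mm, top edges 57 mm above the table.
- wand_center (a point): Sample wand's centre, on the axis of its round aluminium handle: 12 mm diameter, from -75 to +60 mm along its own x, then a flat white practice nail 14 mm wide to +85 mm. Own +x points to the nail; about 50 g. Starts lying level in one of the two grooves of the brush rest, its axis 34 mm above the table.
- nail_tip (a point): The nail's far end, 85 mm from the wand's centre along the wand's +x.
- brush_center (a point): Look-alike brush, to be left alone: same aluminium handle of 12 mm diameter, from -75 to +50 mm along its own x from this point on its axis, then a tapered ferrule and a pointed grey tuft in place of the nail. It lies in the other groove of the brush rest.
- brush_rest: Fixed wooden rest, base 110 x 125 x 8 mm, origin on the table under its centre. Two V-grooves along its own x at y = -32 and +32 mm, each made of two 12 mm thick notched posts at x = -42 and +42 mm, open between them: a rod can be taken from above at its centre. Tips point to +x. Which groove holds the wand varies, as do position and yaw.
- shutter (a joint): Opening of the lamp's shutter in m: 0 shut (at the start), 0.060 wide open, half travel 0.030. It slides straight along the station's -x, along the rails towards the side where they run past the window. Spring force 2.4 N shut, rising 1.2 N per 10 mm (6 N at half travel); it springs shut when released.
- tab (a point): Centre of the shutter's grip tab: upright black bar 12 mm thick along the slide direction, 18 mm wide across it, from 80 to 132 mm above the table (this point is at 112 mm), above the rail and just in front of the housing. When shut it is at station x = +26, y = 103 mm; it moves with the shutter. Axes as the station's.
- gel_pot: Bystander, to be left alone: short black screw-top gel pot, 38 mm across, 28 mm tall; origin at the centre of its underside.
- dappen: Bystander, to be left alone: small open white ceramic dish, 52 mm across, 30 mm tall; origin at the centre of its underside.
- tin: Bystander, to be left alone: round flat aluminium tin, 72 mm across, 30 mm tall; origin at the centre of its underside.
- polish: Bystander, to be left alone: black polish bottle with a black cap, 32 mm across, 75 mm tall; origin at the centre of its underside.
- buffer: Bystander, to be left alone: grey nail-buffer block 30 x 90 x 26 mm; origin at the centre of its underside.
- pink_jar: Bystander, to be left alone: open pale-pink jar, 50 mm across, 40 mm tall; origin at the centre of its underside.
Mind the look-alikes: they are no part of the job. What is shaped like the part that bears wand_center but black is not meant.

How it is judged:
On the way:
1. the wand lies level in both V-rests, nail towards the lamp, let go, the shutter still shut (y of nail_tip in the frame of station between 0.07 and 0.102 m and x of wand_center in the frame of station between -0.005 and 0.005 m and z of wand_center in the frame of station between 0.046 and 0.054 m and angle between wand_center's own x axis and vertical between 1.5208 and 1.6208 rad and angle between the x axis of wand_center and the y axis of station, either way round below 0.09 rad and contact force between the fingers and wand below 0.05 N and contact force between station and wand above 0.1 N and linear speed of wand below 0.03 m/s and value of joint shutter below 0.005 m), for 0.2 s.
At the end, for the whole second after the job is handed in: Wand at rest and level (0.05 rad) in both V-rests, along them within 0.09 rad, centred within 5 mm, axis 46 to 54 mm high, nail end at station y 70 to 102 mm, not touched by the fingers; the fingers hold the shutter still with over 1.5 N at 24 to 36 mm of its 60 mm travel (y of nail_tip in the frame of station between 0.07 and 0.102 m and x of wand_center in the frame of station between -0.005 and 0.005 m and z of wand_center in the frame of station between 0.046 and 0.054 m and angle between wand_center's own x axis and vertical between 1.5208 and 1.6208 rad and angle between the x axis of wand_center and the y axis of station, either way round below 0.09 rad and contact force between the fingers and wand below 0.05 N and contact force between station and wand above 0.1 N and linear speed of wand below 0.03 m/s and value of joint shutter between 0.024 and 0.036 m and velocity of joint shutter between -0.01 and 0.01 m/s and contact force between the fingers and shutter above 1.5 N); the arm keeps its last pose, push and grip.
It fails at once if the shutter is opened wide (past 50 mm) (value of joint shutter above 0.05 m).
It fails at once if the wand is dropped (falls freely, faster than 0.6 m/s) (linear speed of wand above 0.6 m/s and contact force between the fingers and wand below 0.02 N).
It fails at once if the brush is moved more than 25 mm (distance of brush_center from where it was at the start of the episode above 0.025 m).
It fails at once if a bystander (pot, dish, tin, bottle, buffer, jar) is moved more than 25 mm (distance of any of gel_pot, dappen, tin, polish, buffer, pink_jar from where it was at the start of the episode above 0.025 m).
It also fails if it takes over 51 s, if anything falls off the work surface, if the arm or the gripper's body presses on something with over 40 N, if the wrist force passes 120 N, or if a joint passes its speed limit or range.

## Working session

There is one attempt and no reset: what is moved stays moved. The work goes in short steps, Python scripts to look and compute and a tool call to move; the robot and the scene stay as the last step left them, time stands still between calls to the robot, and variables do not carry over. Pictures are saved under pics/ and viewed, at most 10 in all, crops included, and the job is handed in when it is done.

Besides the shell and the picture viewer there is one more tool, called after ">>>" by a JSON object that holds its "api" and its "payload". jog_arm: Moves the arm, as the interface text tells. Its arguments: {"type":"object","properties":{"targets":{"type":"array","items":{"type":"object","properties":{"claw":{"type":"number"},"x":{"type":"number"},"y":{"type":"number"},"z":{"type":"number"},"rx":{"type":"number"},"ry":{"type":"number"},"rz":{"type":"number"}}}},"force":{"type":"number"}},"required":["targets"]}

```bash
mkdir -p pics; cat > h.py <<'E'
import numpy as np, cv2
from scipy.spatial.transform import Rotation as R
from bench import read_state, viewer, job
def snap(n,f=None):
    s=read_state(); c=viewer.camera(n); c['s']=s
    if f: cv2.imwrite(f,c['image'][:,:,::-1])
    return c
def cam(c):
    "world pose of camera (Rwc, pos), K"
    f=240/np.tan(np.radians(c['vertical_fov'])/2)
    if 'view' in c: T=np.linalg.inv(np.array(c['view']))
    else:
        W=np.eye(4);W[:3,:3]=R.from_rotvec(c['s']['ee_rot']).as_matrix();W[:3,3]=c['s']['tool_pos']
        T=W@np.array(c['tool_from_camera'])
    return T,f
def ray(c,u,v,z):
    T,f=cam(c); x,y=(u-c['cx'])/f,(v-c['cy'])/f
    if c.get('distortion') is not None:
        pass
    d=T[:3,:3]@np.array([x,-y,-1]);p=T[:3,3]
    return p+d*(z-p[2])/d[2]
def proj(c,P):
    T,f=cam(c); q=np.linalg.inv(T)@np.append(P,1)
    return c['cx']+f*q[0]/-q[2], c['cy']+f*q[1]/q[2]
E
python3 - <<'E'
from h import *
s=read_state();print(s)
for n in ['scene','top','wrist']:
    c=snap(n,f'pics/{n}0.png'); print(n,{k:v for k,v in c.items() if k not in('image','s')})
a=cv2.imread('pics/scene0.png');b=cv2.imread('pics/top0.png')
E
```

```text
{'time_s': 0.0, 'joint_pos': array([ 1.58560449e+00,  3.85549425e-01,  6.62761156e-03, -5.00208763e-04,
       -1.19398190e+00, -2.58615938e-01]), 'dq': array([ 0.00032348,  0.00150349, -0.00030794,  0.00069053,  0.00231535,
        0.0001567 ]), 'joint_torque': array([-1.20755230e-03, -3.90663350e+01,  1.87398523e+01,  4.21996146e+00,
        1.09310111e-02, -1.91582585e-04]), 'tool_pos': array([0.15071094, 0.60598926, 0.24346437]), 'ee_rot': array([ 3.11610826e+00, -3.82050488e-01, -2.72148824e-04]), 'wrist_force': array([-0.57785211, -0.24019203,  0.61996862]), 'ft_torque': array([-0.00864577, -0.00405837,  0.04143439]), 'gripper_force': 0.0, 'finger_gap': 0.998069401355002}
scene {'vertical_fov': 44.65741467891906, 'cx': 330.6114520905253, 'cy': 243.1640291128729, 'view': array([[-0.88966116,  0.45651344, -0.00992502,  0.48004177],
       [-0.25126169, -0.47128254,  0.84543499,  0.0374677 ],
       [ 0.38127495,  0.75464445,  0.53398611, -1.52116972],
       [ 0.        ,  0.        ,  0.        ,  1.        ]])}
top {'vertical_fov': 54.7809560925907, 'cx': 324.9236549098122, 'cy': 244.03170851387236, 'view': array([[ 0.01757495, -0.99984038, -0.00321361, -0.07849738],
       [ 0.98278065,  0.01668362,  0.18402134, -0.5077363 ],
       [-0.18393835, -0.00639244,  0.982917  , -0.90371337],
       [ 0.        ,  0.        ,  0.        ,  1.        ]])}
wrist {'vertical_fov': 67.91870123270944, 'cx': 320.982116551508, 'cy': 235.42734605223217, 'tool_from_camera': array([[-1.36400219e-03,  9.66130181e-01,  2.58051568e-01,
         7.02074228e-02],
       [ 9.99998632e-01,  1.07638516e-03,  1.25584252e-03,
         5.83088085e-04],
       [ 9.35544484e-04,  2.58052928e-01, -9.66130328e-01,
        -1.40693822e-01],
       [ 0.00000000e+00,  0.00000000e+00,  0.00000000e+00,
         1.00000000e+00]])}
```

View pics/top0.png

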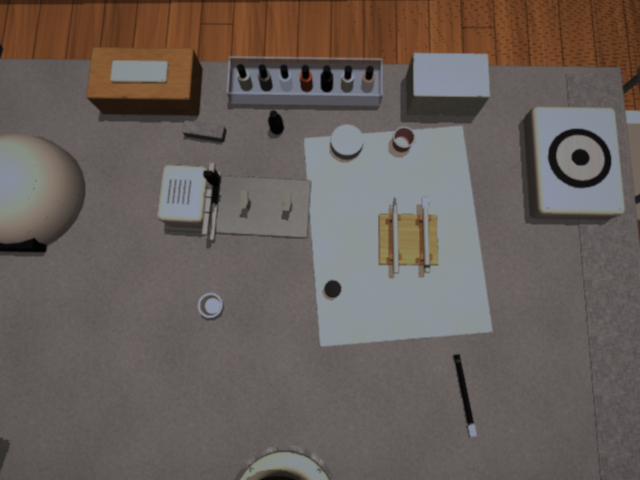

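View pics/scene0.png

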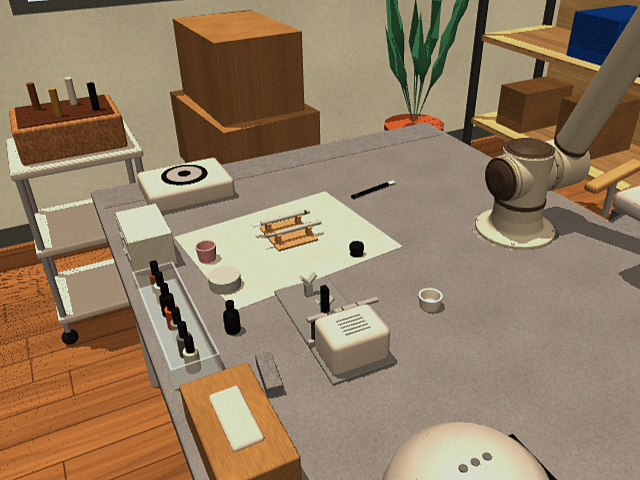

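The top view shows the brush rest at about (408,240) with two rods at u≈395 and u≈427. The station plate is at (265,207), with the lamp at (185,193) and the tab at about (211,178). A black look-alike wand lies at (465,395), and that one is not meant. The scene view agrees. I'll enlarge the rods to tell them apart.

```bash
python3 - <<'E'
from h import *
b=cv2.imread('pics/top0.png')
l=cv2.resize(b[150:250,150:320],None,fx=4.7,fy=4.7,interpolation=cv2.INTER_CUBIC)[:, :800]
r=cv2.resize(b[190:285,365:455],None,fx=6.2,fy=6.2,interpolation=cv2.INTER_CUBIC)
cv2.imwrite('pics/c1.png',l);cv2.imwrite('pics/c2.png',r)
E
```

```text
(no output)
```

View pics/c2.png

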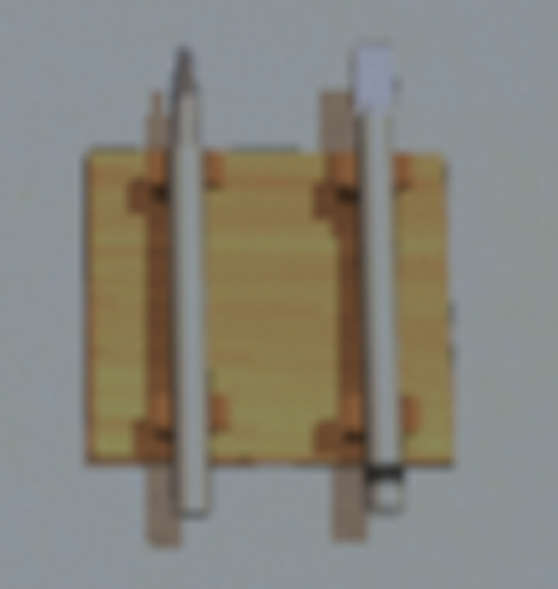

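View pics/c1.png

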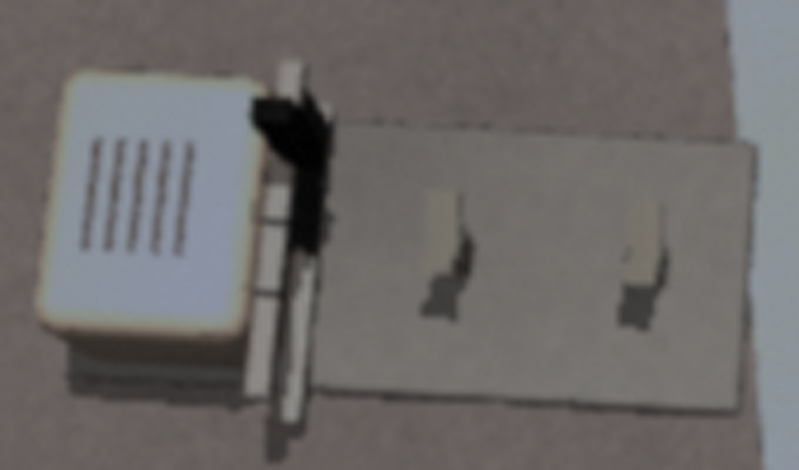

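The candidates are the left rod (tuft at crop (183,60), the brush), the right rod (flat white nail at crop (375,75), tail at (385,512)) and the black rod at top-view (465,395). The wand is the right rod: it has the aluminium handle and flat white nail. The station has V-rests at crop (440,232) and (645,242), and its plate's right edge runs from (755,143) to (740,412).

```bash
python3 - <<'E'
from h import *
c=snap('top')
p=lambda u,v,z:ray(c,u,v,z)
w=lambda u,v,z:p(365+u/6.2,190+v/6.2,z); s=lambda u,v,z:p(150+u/4.7,150+v/4.7,z)
n=w(375,43,.035);t=w(386,514,.034);d=(n-t)/np.linalg.norm(n-t)
print('wand',n,t,np.linalg.norm((n-t)[:2]),'ctr',n-.085*d,'yaw',np.degrees(np.arctan2(d[1],d[0])))
for q in [(755,143),(740,412)]: print('plate',s(*q,.008))
v1,v2=s(445,232,.057),s(647,242,.057);print('vrests',v1,v2,np.linalg.norm(v1-v2))
print('tab top',s(268,112,.132))
for n_,u,v in [('pot',332,289),('dappen',210,306),('tin',347,140),('jar',403,138),('polish',276,123),('buffer',205,131)]: print(n_,p(u,v,.02)[:2])
for v in [192,275]: print('rim',s(440,v,.057),s(640,v+10,.057))
E
```

```text
wand [ 0.61632559 -0.28077342  0.035     ] [ 0.45464959 -0.28101547  0.034     ] 0.16167617698965156 ctr [ 0.53132731 -0.28090068  0.03447427] yaw 0.08577782903285278
plate [ 0.65778693 -0.0356149   0.008     ]
plate [ 0.52957417 -0.03175187  0.008     ]
vrests [0.59834133 0.09787663 0.057     ] [0.59526822 0.00879232 0.057     ] 0.08913730163958195
tab top [0.62650771 0.15871285 0.132     ]
pot [ 0.41944787 -0.0858798 ]
dappen [0.38007925 0.16509551]
tin [ 0.74814    -0.11409022]
jar [ 0.75482301 -0.23749733]
polish [0.78568898 0.04392352]
buffer [0.7642176  0.20051371]
rim [0.61660052 0.10099218 0.057     ] [0.61348025 0.01247313 0.057     ]
rim [0.57877913 0.0991039  0.057     ] [0.57572594 0.01122772 0.057     ]
```

```bash
cat >> h.py <<'E'
def go(x,y,z,psi):
    "tool shift (mm) and turn (deg) to reach a tool-down pose with heading psi (deg)"
    s=read_state(); R0=R.from_rotvec(s['ee_rot'])
    Rt=R.from_euler('z',psi,degrees=True)*R.from_rotvec([np.pi,0,0])
    print('shift',np.round(1000*R0.inv().apply(np.array([x,y,z])-s['tool_pos']),1),'turn',np.round(np.degrees((R0.inv()*Rt).as_rotvec()),2))
E
python3 - <<'E'
from h import *
go(.47,.2,.243,-100);go(.53,-.281,.2,-179.9);print(cam({'s':read_state(),**{k:v for k,v in viewer.camera('wrist').items()}})[0].round(3))
E
```

```text
shift [407.9 317.1   1.3] turn [ 6.000e-02 -6.000e-02  8.602e+01]
shift [582.3 769.3  44.9] turn [ 1.0000e-02 -1.1000e-01  1.6592e+02]
[[-0.243  0.937  0.25   0.219]
 [-0.97  -0.235 -0.062  0.589]
 [ 0.    -0.258  0.966  0.385]
 [ 0.     0.     0.     1.   ]]
```

>>> {"api": "jog_arm", "payload": {"targets": [{"x":0.408,"y":0.317,"rz":86,"claw":130},{"x":0.408,"y":0.317,"rz":86,"claw":130},{"x":0.408,"y":0.317,"rz":86,"claw":130},{"x":0.408,"y":0.317,"rz":86,"claw":130},{"x":0.408,"y":0.317,"rz":86,"claw":130},{"x":0.408,"y":0.317,"rz":86,"claw":130},{"x":0.408,"y":0.317,"rz":86,"claw":130},{"x":0.408,"y":0.317,"rz":86,"claw":130}]}}

```text
invalid input at $.targets[0]: expected keys claw, x, y, z, rx, ry, rz
```

```bash
python3 - <<'E'
from h import *
s=read_state();print(s['time_s'],s['tool_pos'],s['joint_pos'])
go(.53,-.281,.2,-179.9)
E
```

```text
0.25 [0.15079039 0.6062898  0.24403897] [ 1.58560309e+00  3.85144458e-01  7.35166598e-03 -1.86288442e-04
 -1.19399635e+00 -2.58589910e-01]
shift [582.2 769.4  44.9] turn [ 0.0000e+00 -8.0000e-02  1.6593e+02]
```

>>> {"api": "jog_arm", "payload": {"targets": [{"x":0.408,"y":0.317,"z":0,"rx":0,"ry":0,"rz":86,"claw":130},{"x":0.408,"y":0.317,"z":0,"rx":0,"ry":0,"rz":86,"claw":130},{"x":0.408,"y":0.317,"z":0,"rx":0,"ry":0,"rz":86,"claw":130},{"x":0.408,"y":0.317,"z":0,"rx":0,"ry":0,"rz":86,"claw":130},{"x":0.408,"y":0.317,"z":0,"rx":0,"ry":0,"rz":86,"claw":130},{"x":0.408,"y":0.317,"z":0,"rx":0,"ry":0,"rz":86,"claw":130},{"x":0.408,"y":0.317,"z":0,"rx":0,"ry":0,"rz":86,"claw":130},{"x":0.408,"y":0.317,"z":0,"rx":0,"ry":0,"rz":86,"claw":130}]}}

```text
time_s: 0.92
tool_pos: [0.3576, 0.3427, 0.2448]
ee_rot: [-2.548, 1.837, 0.0]
wrist_force: [1.7, 0.8, 0.9]
finger_gap: 0.52
gripper_force: 0.0
```

```bash
python3 - <<'E'
from h import *
s=read_state();print(s['time_s'],s['tool_pos'],s['joint_pos'],s['finger_gap'])
go(.53,-.281,.2,-179.9)
E
```

```text
0.9167 [0.35764087 0.3426642  0.2447892 ] [ 1.09253122e+00  1.62666019e-01 -3.01403552e-01  1.58474231e-05
 -1.10623547e+00 -7.71182055e-01] 0.5196357069443521
shift [646.2  33.5  44.6] turn [0.0000e+00 3.0000e-02 1.0831e+02]
```

>>> {"api": "jog_arm", "payload": {"targets": [{"x":0.64,"y":0.033,"z":0.044,"rx":0,"ry":0,"rz":108,"claw":130},{"x":0.64,"y":0.033,"z":0.044,"rx":0,"ry":0,"rz":108,"claw":130},{"x":0.64,"y":0.033,"z":0.044,"rx":0,"ry":0,"rz":108,"claw":130},{"x":0.64,"y":0.033,"z":0.044,"rx":0,"ry":0,"rz":108,"claw":130},{"x":0.64,"y":0.033,"z":0.044,"rx":0,"ry":0,"rz":108,"claw":130},{"x":0.64,"y":0.033,"z":0.044,"rx":0,"ry":0,"rz":108,"claw":130},{"x":0.64,"y":0.033,"z":0.044,"rx":0,"ry":0,"rz":108,"claw":130},{"x":0.64,"y":0.033,"z":0.044,"rx":0,"ry":0,"rz":108,"claw":130}]}}

```text
time_s: 1.58
tool_pos: [0.4474, 0.0225, 0.222]
ee_rot: [-1.355, 2.833, -0.0]
wrist_force: [0.6, 0.4, -0.0]
finger_gap: 0.491
gripper_force: 0.0
```

```bash
python3 - <<'E'
from h import *
s=read_state();print(s['time_s'],s['tool_pos'],s['joint_pos'])
go(.53,-.281,.17,-179.9)
E
```

```text
1.5833 [0.44739965 0.02251581 0.22199572] [ 4.15056691e-01  9.93583311e-02 -4.38976538e-01  2.53000851e-05
 -1.03136327e+00 -1.09374884e+00]
shift [ 184.5 -254.8   52. ] turn [-0.    0.06 51.01]
```

>>> {"api": "jog_arm", "payload": {"targets": [{"x":0.183,"y":-0.253,"z":0.052,"rx":0,"ry":0,"rz":51,"claw":130},{"x":0.183,"y":-0.253,"z":0.052,"rx":0,"ry":0,"rz":51,"claw":130},{"x":0.183,"y":-0.253,"z":0.052,"rx":0,"ry":0,"rz":51,"claw":130},{"x":0.183,"y":-0.253,"z":0.052,"rx":0,"ry":0,"rz":51,"claw":130},{"x":0.183,"y":-0.253,"z":0.052,"rx":0,"ry":0,"rz":51,"claw":130},{"x":0.183,"y":-0.253,"z":0.052,"rx":0,"ry":0,"rz":51,"claw":130},{"x":0.183,"y":-0.253,"z":0.052,"rx":0,"ry":0,"rz":51,"claw":130},{"x":0.183,"y":-0.253,"z":0.052,"rx":0,"ry":0,"rz":51,"claw":130}]}}

```text
time_s: 2.25
tool_pos: [0.5313, -0.2798, 0.1685]
ee_rot: [0.001, -3.141, 0.0]
wrist_force: [0.4, 0.3, 0.4]
finger_gap: 0.489
gripper_force: 0.0
```

```bash
python3 - <<'E'
from h import *
s=read_state();print(s['time_s'],s['tool_pos'],s['joint_pos'])
go(.53,-.281,.17,-179.9)
c=snap('wrist','pics/w1.png')
for x in (-.085,0,.075): print(proj(c,[.53-x,-.281,.034]))
E
```

```text
2.25 [ 0.53134199 -0.279835    0.16848721] [-2.15209348e-01  4.06323796e-01 -1.60868424e-01  4.60699233e-04
 -1.00436086e+00 -1.35515941e+00]
shift [ 1.3 -1.2 -1.5] turn [-0.01 -0.05 -0.06]
(np.float64(320.1584239055854), np.float64(326.4661985115624))
(np.float64(320.0212904158595), np.float64(230.4074724670415))
(np.float64(319.88138601990624), np.float64(132.4077929565306))
```

View pics/w1.png

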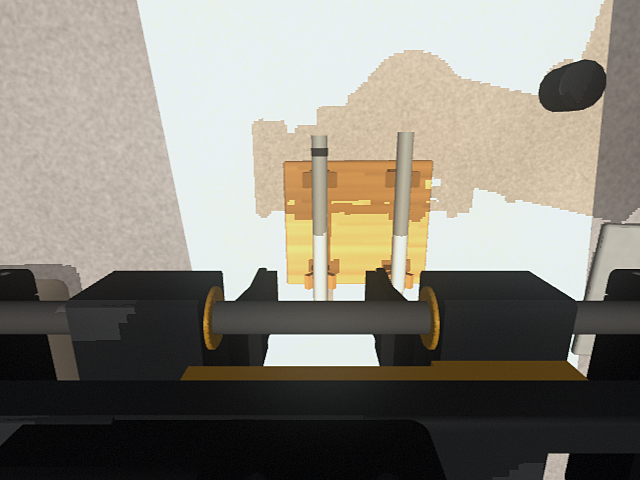

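The wrist view shows the wand (black ring near its tail) running from (319,135) to (321,280). That is within 3 px of the prediction and midway between the fingers, and the brush at u≈403 is outside them. I'm going down to grasp.

>>> {"api": "jog_arm", "payload": {"targets": [{"x":0,"y":-0.001,"z":0.035,"rx":0,"ry":0,"rz":0,"claw":130},{"x":0,"y":-0.001,"z":0.07,"rx":0,"ry":0,"rz":0,"claw":130},{"x":0,"y":-0.001,"z":0.095,"rx":0,"ry":0,"rz":0,"claw":130},{"x":0,"y":-0.001,"z":0.115,"rx":0,"ry":0,"rz":0,"claw":130},{"x":0,"y":-0.001,"z":0.126,"rx":0,"ry":0,"rz":0,"claw":130},{"x":0,"y":-0.001,"z":0.131,"rx":0,"ry":0,"rz":0,"claw":130},{"x":0,"y":-0.001,"z":0.131,"rx":0,"ry":0,"rz":0,"claw":130},{"x":0,"y":-0.001,"z":0.131,"rx":0,"ry":0,"rz":0,"claw":130}]}}

```text
time_s: 2.97
tool_pos: [0.532, -0.2774, 0.0398]
ee_rot: [-0.013, 3.14, -0.001]
wrist_force: [0.4, 1.0, -0.5]
finger_gap: 0.49
gripper_force: 0.0
```

>>> {"api": "jog_arm", "payload": {"force": 20, "targets": [{"x":0,"y":0,"z":0,"rx":0,"ry":0,"rz":0,"claw":180},{"x":0,"y":0,"z":0,"rx":0,"ry":0,"rz":0,"claw":255},{"x":0,"y":0,"z":0,"rx":0,"ry":0,"rz":0,"claw":255},{"x":0,"y":0,"z":0,"rx":0,"ry":0,"rz":0,"claw":255},{"x":0,"y":0,"z":0,"rx":0,"ry":0,"rz":0,"claw":255},{"x":0,"y":0,"z":0,"rx":0,"ry":0,"rz":0,"claw":255},{"x":0,"y":0,"z":0,"rx":0,"ry":0,"rz":0,"claw":255},{"x":0,"y":0,"z":0,"rx":0,"ry":0,"rz":0,"claw":255}]}}

```text
time_s: 3.63
tool_pos: [0.5316, -0.2801, 0.0405]
ee_rot: [-0.013, 3.14, -0.006]
wrist_force: [-3.0, -8.9, 4.0]
finger_gap: 0.128
gripper_force: 20.0
```

>>> {"api": "jog_arm", "payload": {"targets": [{"x":0,"y":0,"z":-0.015,"rx":0,"ry":0,"rz":0,"claw":255},{"x":0,"y":0,"z":-0.04,"rx":0,"ry":0,"rz":0,"claw":255},{"x":0,"y":0,"z":-0.07,"rx":0,"ry":0,"rz":0,"claw":255},{"x":0,"y":0,"z":-0.1,"rx":0,"ry":0,"rz":0,"claw":255},{"x":0,"y":0,"z":-0.115,"rx":0,"ry":0,"rz":0,"claw":255},{"x":0,"y":0,"z":-0.12,"rx":0,"ry":0,"rz":0,"claw":255},{"x":0,"y":0,"z":-0.12,"rx":0,"ry":0,"rz":0,"claw":255},{"x":0,"y":0,"z":-0.12,"rx":0,"ry":0,"rz":0,"claw":255}]}}

```text
time_s: 4.3
tool_pos: [0.5303, -0.2769, 0.1576]
ee_rot: [0.011, -3.14, -0.002]
wrist_force: [0.7, 0.6, -1.6]
finger_gap: 0.129
gripper_force: 20.0
```

```bash
python3 - <<'E'
from h import *
s=read_state();print(s['time_s'],s['tool_pos'],s['finger_gap'],s['wrist_force'])
go(.597,.053,.16,-91.7)
E
```

```text
4.3 [ 0.53033914 -0.2769493   0.15757622] 0.12924383224429095 [ 0.70201467  0.61684588 -1.59072706]
shift [-69.  329.5  -2.2] turn [ 1.200e-01 -3.000e-02 -8.789e+01]
```

>>> {"api": "jog_arm", "payload": {"targets": [{"x":-0.004,"y":0.02,"z":0,"rx":0,"ry":0,"rz":-6,"claw":255},{"x":-0.009,"y":0.045,"z":0,"rx":0,"ry":0,"rz":-13,"claw":255},{"x":-0.015,"y":0.07,"z":0,"rx":0,"ry":0,"rz":-20,"claw":255},{"x":-0.02,"y":0.095,"z":0,"rx":0,"ry":0,"rz":-27,"claw":255},{"x":-0.025,"y":0.12,"z":0,"rx":0,"ry":0,"rz":-34,"claw":255},{"x":-0.031,"y":0.145,"z":0,"rx":0,"ry":0,"rz":-41,"claw":255},{"x":-0.037,"y":0.17,"z":0,"rx":0,"ry":0,"rz":-48,"claw":255},{"x":-0.042,"y":0.195,"z":0,"rx":0,"ry":0,"rz":-54,"claw":255}]}}

```text
time_s: 4.97
tool_pos: [0.5707, -0.0808, 0.1563]
ee_rot: [1.443, -2.786, -0.003]
wrist_force: [0.5, -0.6, -1.1]
finger_gap: 0.129
gripper_force: 20.0
```

```bash
python3 - <<'E'
from h import *
s=read_state();print(s['time_s'],s['tool_pos'],s['joint_pos'])
go(.597,.053,.16,-91.7)
E
```

```text
4.9667 [ 0.57066821 -0.08075056  0.15630628] [ 1.40155194e-01  3.82615333e-01 -2.33716650e-01 -5.18435261e-04
 -9.58876710e-01 -7.54931486e-01]
shift [-124.4   55.7   -3.8] turn [  0.24  -0.09 -33.54]
```

>>> {"api": "jog_arm", "payload": {"targets": [{"x":-0.02,"y":0.01,"z":0,"rx":0,"ry":0,"rz":-7,"claw":255},{"x":-0.05,"y":0.022,"z":0,"rx":0,"ry":0,"rz":-14,"claw":255},{"x":-0.08,"y":0.035,"z":0,"rx":0,"ry":0,"rz":-21,"claw":255},{"x":-0.105,"y":0.047,"z":0,"rx":0,"ry":0,"rz":-28,"claw":255},{"x":-0.118,"y":0.053,"z":0,"rx":0,"ry":0,"rz":-33.5,"claw":255},{"x":-0.124,"y":0.0555,"z":0,"rx":0,"ry":0,"rz":-33.5,"claw":255},{"x":-0.124,"y":0.0555,"z":0,"rx":0,"ry":0,"rz":-33.5,"claw":255},{"x":-0.124,"y":0.0555,"z":0,"rx":0,"ry":0,"rz":-33.5,"claw":255}]}}

```text
time_s: 5.63
tool_pos: [0.5978, 0.0507, 0.1573]
ee_rot: [2.177, -2.261, -0.002]
wrist_force: [-0.3, 0.3, -0.3]
finger_gap: 0.129
gripper_force: 20.0
```

```bash
python3 - <<'E'
from h import *
s=read_state();print(s['time_s'],s['tool_pos'],s['joint_pos'])
go(.597,.053,.16,-91.7)
c=snap('wrist','pics/w2.png')
St=lambda x,y,z:np.array([.597,.053,0])+R.from_euler('z',-1.7,degrees=True).apply([x,y,z])
for q in [(0,-45,57),(0,-52,41.5),(15.5,-45,57),(-15.5,-45,57),(65,-115,8),(-65,-115,8)]: print(q,np.round(proj(c,St(*np.array(q)/1000)),1))
E
```

```text
5.6333 [0.59779463 0.05066398 0.15731682] [ 3.54088728e-01  4.17421849e-01 -1.74064647e-01 -1.86600598e-04
 -9.82340314e-01 -3.92098335e-01]
shift [-2.3  0.9 -2.7] turn [ 0.16 -0.06 -0.48]
(0, -45, 57) [321.  183.4]
(0, -52, 41.5) [320.8 171. ]
(15.5, -45, 57) [298.  183.6]
(-15.5, -45, 57) [344.  183.2]
(65, -115, 8) [234.   83.8]
(-65, -115, 8) [405.9  82. ]
```

View pics/w2.png

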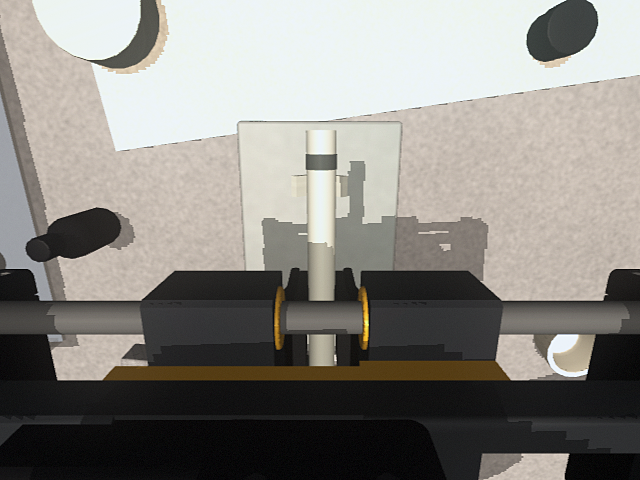

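The station plate's near edge runs from (238,122) to (402,122), symmetric about the wand at u≈321. The near V-rest spans about (293–350,185), centred on the wand, so I'm lowering it.

>>> {"api": "jog_arm", "payload": {"targets": [{"x":-0.002,"y":0.001,"z":0.025,"rx":0,"ry":0,"rz":-0.5,"claw":255},{"x":-0.002,"y":0.001,"z":0.05,"rx":0,"ry":0,"rz":-0.5,"claw":255},{"x":-0.002,"y":0.001,"z":0.07,"rx":0,"ry":0,"rz":-0.5,"claw":255},{"x":-0.002,"y":0.001,"z":0.083,"rx":0,"ry":0,"rz":-0.5,"claw":255},{"x":-0.002,"y":0.001,"z":0.09,"rx":0,"ry":0,"rz":-0.5,"claw":255},{"x":-0.002,"y":0.001,"z":0.094,"rx":0,"ry":0,"rz":-0.5,"claw":255},{"x":-0.002,"y":0.001,"z":0.097,"rx":0,"ry":0,"rz":-0.5,"claw":255},{"x":-0.002,"y":0.001,"z":0.097,"rx":0,"ry":0,"rz":-0.5,"claw":255}]}}

```text
time_s: 6.35
tool_pos: [0.5979, 0.0528, 0.0619]
ee_rot: [-2.19, 2.252, -0.0]
wrist_force: [0.2, -0.0, -0.6]
finger_gap: 0.131
gripper_force: 20.0
```

```bash
python3 - <<'E'
from h import *
s=read_state();print(s['time_s'],s['tool_pos'],s['wrist_force'],s['ft_torque'])
E
```

```text
6.35 [0.59786599 0.05276264 0.06190466] [ 0.16669218 -0.0494024  -0.56359476] [ 0.05717975 -0.06053131  0.01231039]
```

Not in contact yet, so I'm lowering slowly.

>>> {"api": "jog_arm", "payload": {"targets": [{"x":0,"y":0,"z":0.001,"rx":0,"ry":0,"rz":0,"claw":255},{"x":0,"y":0,"z":0.002,"rx":0,"ry":0,"rz":0,"claw":255},{"x":0,"y":0,"z":0.003,"rx":0,"ry":0,"rz":0,"claw":255},{"x":0,"y":0,"z":0.004,"rx":0,"ry":0,"rz":0,"claw":255},{"x":0,"y":0,"z":0.005,"rx":0,"ry":0,"rz":0,"claw":255},{"x":0,"y":0,"z":0.006,"rx":0,"ry":0,"rz":0,"claw":255},{"x":0,"y":0,"z":0.006,"rx":0,"ry":0,"rz":0,"claw":255},{"x":0,"y":0,"z":0.006,"rx":0,"ry":0,"rz":0,"claw":255}]}}

```text
time_s: 7.02
tool_pos: [0.5986, 0.0534, 0.0564]
ee_rot: [-2.19, 2.25, -0.002]
wrist_force: [0.3, 0.1, 2.6]
finger_gap: 0.132
gripper_force: 20.0
```

>>> {"api": "jog_arm", "payload": {"targets": [{"x":0,"y":0,"z":0.001,"rx":0,"ry":0,"rz":0,"claw":255},{"x":0,"y":0,"z":0.002,"rx":0,"ry":0,"rz":0,"claw":255},{"x":0,"y":0,"z":0.002,"rx":0,"ry":0,"rz":0,"claw":255},{"x":0,"y":0,"z":0.002,"rx":0,"ry":0,"rz":0,"claw":255},{"x":0,"y":0,"z":0.002,"rx":0,"ry":0,"rz":0,"claw":255},{"x":0,"y":0,"z":0.002,"rx":0,"ry":0,"rz":0,"claw":255},{"x":0,"y":0,"z":0.002,"rx":0,"ry":0,"rz":0,"claw":255},{"x":0,"y":0,"z":0.002,"rx":0,"ry":0,"rz":0,"claw":255}]}}

```text
time_s: 7.68
tool_pos: [0.5991, 0.0534, 0.0558]
ee_rot: [-2.19, 2.249, -0.003]
wrist_force: [-0.3, -0.8, 9.7]
finger_gap: 0.13
gripper_force: 20.1
```

>>> {"api": "jog_arm", "payload": {"targets": [{"x":0,"y":0,"z":0,"rx":0,"ry":0,"rz":0,"claw":210},{"x":0,"y":0,"z":0,"rx":0,"ry":0,"rz":0,"claw":190},{"x":0,"y":0,"z":0,"rx":0,"ry":0,"rz":0,"claw":170},{"x":0,"y":0,"z":0,"rx":0,"ry":0,"rz":0,"claw":150},{"x":0,"y":0,"z":0,"rx":0,"ry":0,"rz":0,"claw":130},{"x":0,"y":0,"z":0,"rx":0,"ry":0,"rz":0,"claw":130},{"x":0,"y":0,"z":0,"rx":0,"ry":0,"rz":0,"claw":130},{"x":0,"y":0,"z":0,"rx":0,"ry":0,"rz":0,"claw":130}]}}

```text
time_s: 8.35
tool_pos: [0.5975, 0.0532, 0.0535]
ee_rot: [2.191, -2.251, -0.0]
wrist_force: [-0.4, -0.2, -0.3]
finger_gap: 0.484
gripper_force: 0.0
```

>>> {"api": "jog_arm", "payload": {"targets": [{"x":0,"y":0,"z":-0.01,"rx":0,"ry":0,"rz":0,"claw":130},{"x":0,"y":0,"z":-0.03,"rx":0,"ry":0,"rz":0,"claw":130},{"x":0,"y":0,"z":-0.06,"rx":0,"ry":0,"rz":0,"claw":130},{"x":0,"y":0,"z":-0.09,"rx":0,"ry":0,"rz":0,"claw":130},{"x":0,"y":0,"z":-0.12,"rx":0,"ry":0,"rz":0,"claw":130},{"x":0,"y":0,"z":-0.14,"rx":0,"ry":0,"rz":0,"claw":130},{"x":0,"y":0,"z":-0.14,"rx":0,"ry":0,"rz":0,"claw":130},{"x":0,"y":0,"z":-0.14,"rx":0,"ry":0,"rz":0,"claw":130}]}}

```text
time_s: 9.02
tool_pos: [0.5982, 0.0534, 0.196]
ee_rot: [-2.188, 2.249, -0.003]
wrist_force: [-0.7, -0.3, -0.4]
finger_gap: 0.49
gripper_force: 0.0
```

```bash
python3 - <<'E'
from h import *
s=read_state();print(s['time_s'],s['tool_pos'],s['finger_gap'])
St=lambda x,y,z:np.array([.597,.053,0])+R.from_euler('z',-1.7,degrees=True).apply([x,y,z])
t=St(.026,.103,.115); print('tab',t); go(t[0],t[1],.195,-91.7)
c=snap('wrist','pics/w3.png'); d=snap('top')
for q in [(0,-75,56),(0,85,50),(0,-45,57),(0,-87,8)]: print(q,np.round(proj(c,St(*np.array(q)/1000)),1))
print('tab px wrist',proj(c,St(.026,.103,.132)))
a=cv2.resize(c['image'],(560,420))[:,:,::-1]
b=cv2.resize(d['image'][150:250,150:320],(560,330),interpolation=cv2.INTER_CUBIC)[:,:,::-1]
sc=snap('scene')['image'][250:400,260:420,::-1]
o=np.zeros((600,800,3),np.uint8);o[:300,:400]=cv2.resize(a,(400,300));o[300:536,:400]=cv2.resize(b,(400,236));o[:375,400:]=cv2.resize(sc,(400,375),interpolation=cv2.INTER_CUBIC)
cv2.imwrite('pics/m1.png',o)
E
```

```text
9.0167 [0.59821454 0.05342986 0.19602336] 0.49017883485666836
tab [0.62604418 0.15518334 0.115     ]
shift [-102.5  -25.     1.3] turn [-0.22  0.1   0.14]
(0, -75, 56) [323.2 133.3]
(0, 85, 50) [322.7 320.3]
(0, -45, 57) [323.1 173.5]
(0, -87, 8) [323.2 120. ]
tab px wrist (np.float64(284.56085584055694), np.float64(403.11871473960537))
```

View pics/m1.png

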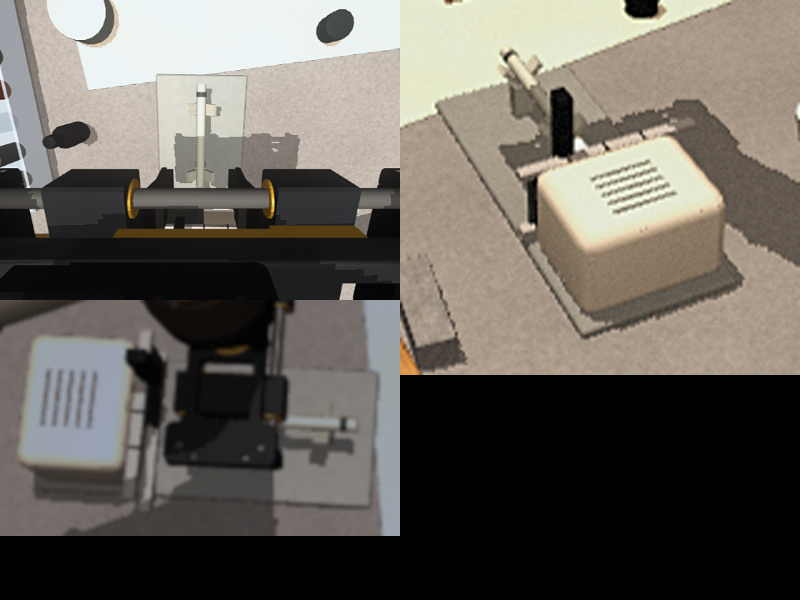

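The wand lies seated in both V-rests. Its tail is at wrist pixel (323,136) against a predicted (323,133), and the fingers are clear of it. The tab stands upright in front of the housing, as expected. I'm moving over the tab.

>>> {"api": "jog_arm", "payload": {"targets": [{"x":-0.025,"y":-0.006,"z":0,"rx":0,"ry":0,"rz":0,"claw":130},{"x":-0.05,"y":-0.012,"z":0,"rx":0,"ry":0,"rz":0,"claw":130},{"x":-0.075,"y":-0.018,"z":0,"rx":0,"ry":0,"rz":0,"claw":130},{"x":-0.095,"y":-0.023,"z":0,"rx":0,"ry":0,"rz":0,"claw":130},{"x":-0.103,"y":-0.025,"z":0,"rx":0,"ry":0,"rz":0,"claw":130},{"x":-0.103,"y":-0.025,"z":0,"rx":0,"ry":0,"rz":0,"claw":130},{"x":-0.103,"y":-0.025,"z":0,"rx":0,"ry":0,"rz":0,"claw":130},{"x":-0.103,"y":-0.025,"z":0,"rx":0,"ry":0,"rz":0,"claw":130}]}}

```text
time_s: 9.83
tool_pos: [0.6249, 0.1544, 0.1931]
ee_rot: [2.189, -2.251, -0.001]
wrist_force: [-0.7, 0.6, 0.2]
finger_gap: 0.492
gripper_force: 0.0
```

```bash
python3 - <<'E'
from h import *
s=read_state();print(s['time_s'],s['tool_pos'])
c=snap('wrist');sc=snap('scene')
St=lambda x,y,z:np.array([.597,.053,0])+R.from_euler('z',-1.7,degrees=True).apply([x,y,z])
print('tab top px',proj(c,St(.026,.103,.132)),proj(sc,St(.026,.103,.132)), 'tail',proj(c,St(0,-.075,.056)),'nail',proj(c,St(0,.085,.05)))
o=np.zeros((480,800,3),np.uint8);o[:330,:440]=cv2.resize(c['image'][:,:,::-1],(440,330))
o[:375,440:]=cv2.resize(sc['image'][240:390,260:404,::-1],(360,375),interpolation=cv2.INTER_CUBIC)
cv2.imwrite('pics/m2.png',o)
E
```

```text
9.8333 [0.62492662 0.15440174 0.19311659]
tab top px (np.float64(318.70295706711596), np.float64(263.93963219276264)) (np.float64(326.6661544469352), np.float64(286.5923825067422)) tail (np.float64(357.38291628136363), np.float64(-22.63296335406625)) nail (np.float64(351.3627439169374), np.float64(208.8434363691835))
```

View pics/m2.png

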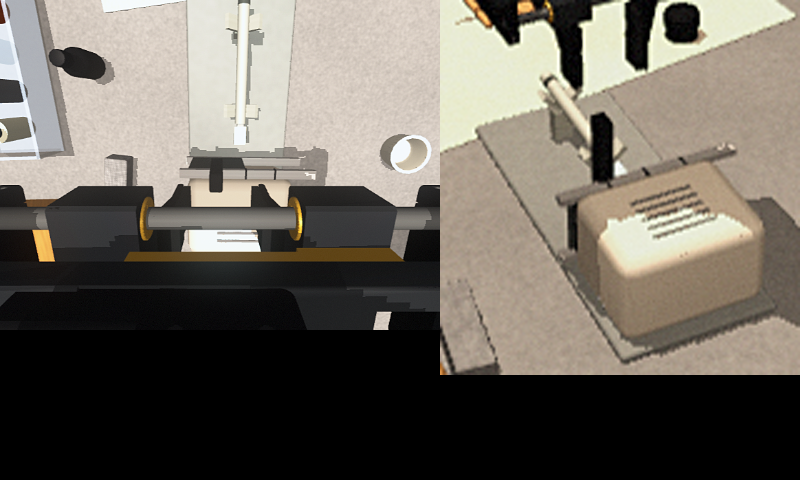

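The wrist view shows the tab at about (316,233–279), which fits the prediction of (319,264), between the open fingers. The nail end is at (349,209) against a predicted (351,209). I'm going down and gripping.

>>> {"api": "jog_arm", "payload": {"targets": [{"x":0,"y":0,"z":0.015,"rx":0,"ry":0,"rz":0,"claw":130},{"x":0,"y":0,"z":0.03,"rx":0,"ry":0,"rz":0,"claw":130},{"x":0,"y":0,"z":0.045,"rx":0,"ry":0,"rz":0,"claw":130},{"x":0,"y":0,"z":0.06,"rx":0,"ry":0,"rz":0,"claw":130},{"x":0,"y":0,"z":0.07,"rx":0,"ry":0,"rz":0,"claw":130},{"x":0,"y":0,"z":0.076,"rx":0,"ry":0,"rz":0,"claw":130},{"x":0,"y":0,"z":0.076,"rx":0,"ry":0,"rz":0,"claw":130},{"x":0,"y":0,"z":0.076,"rx":0,"ry":0,"rz":0,"claw":130}]}}

```text
time_s: 10.6
tool_pos: [0.6258, 0.1552, 0.1181]
ee_rot: [-2.191, 2.251, -0.001]
wrist_force: [-0.4, -0.4, -0.1]
finger_gap: 0.492
gripper_force: 0.0
```

>>> {"api": "jog_arm", "payload": {"force": 35, "targets": [{"x":0,"y":0,"z":0,"rx":0,"ry":0,"rz":0,"claw":180},{"x":0,"y":0,"z":0,"rx":0,"ry":0,"rz":0,"claw":220},{"x":0,"y":0,"z":0,"rx":0,"ry":0,"rz":0,"claw":255},{"x":0,"y":0,"z":0,"rx":0,"ry":0,"rz":0,"claw":255},{"x":0,"y":0,"z":0,"rx":0,"ry":0,"rz":0,"claw":255},{"x":0,"y":0,"z":0,"rx":0,"ry":0,"rz":0,"claw":255},{"x":0,"y":0,"z":0,"rx":0,"ry":0,"rz":0,"claw":255},{"x":0,"y":0,"z":0,"rx":0,"ry":0,"rz":0,"claw":255}]}}

```text
time_s: 11.27
tool_pos: [0.6264, 0.1556, 0.1182]
ee_rot: [-2.189, 2.251, -0.002]
wrist_force: [2.2, -1.1, -0.3]
finger_gap: 0.131
gripper_force: 35.0
```

>>> {"api": "jog_arm", "payload": {"targets": [{"x":0,"y":0.004,"z":0,"rx":0,"ry":0,"rz":0,"claw":255},{"x":0,"y":0.008,"z":0,"rx":0,"ry":0,"rz":0,"claw":255},{"x":0,"y":0.013,"z":0,"rx":0,"ry":0,"rz":0,"claw":255},{"x":0,"y":0.018,"z":0,"rx":0,"ry":0,"rz":0,"claw":255},{"x":0,"y":0.023,"z":0,"rx":0,"ry":0,"rz":0,"claw":255},{"x":0,"y":0.027,"z":0,"rx":0,"ry":0,"rz":0,"claw":255},{"x":0,"y":0.03,"z":0,"rx":0,"ry":0,"rz":0,"claw":255},{"x":0,"y":0.03,"z":0,"rx":0,"ry":0,"rz":0,"claw":255}]}}

```text
time_s: 11.93
tool_pos: [0.5957, 0.1569, 0.1182]
ee_rot: [-2.19, 2.249, -0.001]
wrist_force: [5.1, 1.2, -1.5]
finger_gap: 0.135
gripper_force: 35.0
```

```bash
python3 - <<'E'
from h import *
for i in range(4):
    d=snap('top');s=d['s'];print(s['time_s'],s['tool_pos'].round(4),s['wrist_force'].round(1),s['finger_gap'].round(3))
c=snap('wrist');sc=snap('scene')
o=np.zeros((480,800,3),np.uint8);o[:330,:440]=cv2.resize(c['image'][:,:,::-1],(440,330))
o[:375,440:]=cv2.resize(sc['image'][240:390,260:404,::-1],(360,375),interpolation=cv2.INTER_CUBIC)
St=lambda x,y,z:np.array([.597,.053,0])+R.from_euler('z',-1.7,degrees=True).apply([x,y,z])
for x in (.026,-.004): print('tab',x,proj(c,St(x,.094,.08)),proj(sc,St(x,.103,.132)))
print('nail',proj(c,St(0,.085,.05)))
cv2.imwrite('pics/m3.png',o)
E
```

```text
Traceback (most recent call last):
AttributeError: 'float' object has no attribute 'round'
```

```bash
python3 - <<'E'
from h import *
for i in range(4):
    d=snap('top');s=d['s'];print(s['time_s'],s['tool_pos'].round(4),s['wrist_force'].round(1),s['finger_gap'])
c=snap('wrist');sc=snap('scene')
o=np.zeros((480,800,3),np.uint8);o[:330,:440]=cv2.resize(c['image'][:,:,::-1],(440,330))
o[:375,440:]=cv2.resize(sc['image'][240:390,260:404,::-1],(360,375),interpolation=cv2.INTER_CUBIC)
St=lambda x,y,z:np.array([.597,.053,0])+R.from_euler('z',-1.7,degrees=True).apply([x,y,z])
for x in (.026,-.004): print('tab',x,proj(c,St(x,.094,.08)),proj(sc,St(x,.103,.132)))
print('nail',proj(c,St(0,.085,.05)))
cv2.imwrite('pics/m3.png',o)
E
```

```text
11.9833 [0.5959 0.1568 0.1181] [ 6.7  0.5 -1.6] 0.13540784714868281
12.0333 [0.596  0.1569 0.1182] [ 5.7  1.1 -0.9] 0.13290420238635076
12.0833 [0.5961 0.1568 0.1182] [ 6.1  0.2 -0.5] 0.13905451278765285
12.1333 [0.5961 0.1568 0.1182] [ 6.1  0.5 -0.2] 0.13616504046991074
tab 0.026 (np.float64(264.35049959821197), np.float64(259.32703329560775)) (np.float64(326.6661544469352), np.float64(286.5923825067422))
tab -0.004 (np.float64(321.0057930052299), np.float64(259.46952839923483)) (np.float64(341.0190068545192), np.float64(282.4092565717786))
nail (np.float64(314.5730604802372), np.float64(229.1574710068725))
```

View pics/m3.png

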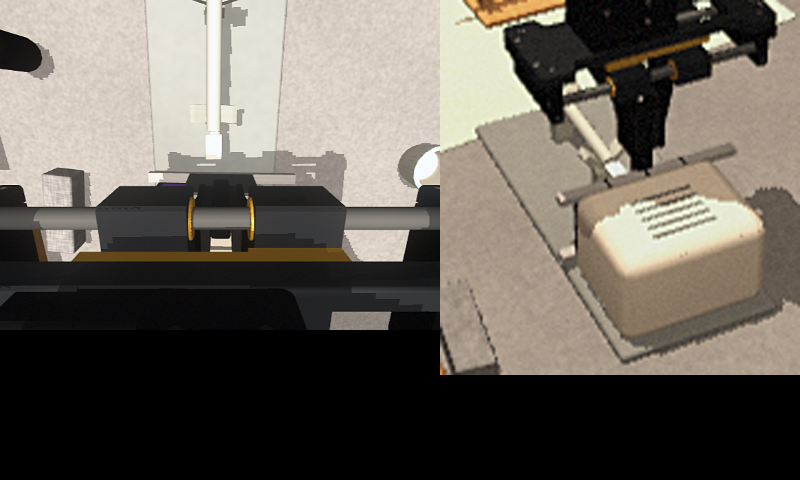

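The fingers hold the tab. It has moved about 30 mm, the force is steady at about 6 N (the half-travel value), and the wand is undisturbed with its nail end at wrist pixel (311,230). I'm handing in.

```bash
python3 -c "
from bench import job
print(job.sign_off())"
```

```text
the job is handed in; nothing more can be done
None
```

The job is handed in at about 12 s of the 51 s: the wand lies in both V-rests with its nail towards the lamp, and the gripper is holding the shutter about 30 mm open, half its travel; no verdict was returned.

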